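# Open the weighing enclosure to its working height and load the scale

## Robot

A 6-joint arm with a two-finger parallel gripper is mounted at the origin on the work surface. World frame = base frame: x ahead of the robot, y to its left, z up, the work surface at z = 0. Lengths are in m, angles in rad, forces in N, time in s.
With the tool pointing down it reaches from about 0.25 to 0.725 m from the base axis. Payload 4 kg.
Tool frame: the origin (TCP) lies midway between the tips of the shut fingers; the grasp point (between the pads) lies 19 mm behind it; z points along the fingers, y is the line along which they close (so a half turn about z gives the same grasp; the last joint's range is limited). The gripper opens to 85 mm and grips with 20 to 120 N. Pads are 22 mm wide; open, the fingers measure 114 mm over their backs; the gripper's body (76 mm by 85 mm) begins 54 mm behind the grasp point. The pads swing forward as they close: fully open they stand 13 mm farther back than shut.
Start: joints at [1.3, 0.241, 0.005, 1.335, 0, 1.571], TCP at [0.134, 0.482, 0.231] pointing down, gripper open.
Joint ranges: [-2.72, 2.72], [-1.05, 1.87], [-1.09, 1.28], [-1.99, 2.15], [-1.42, 1.44], [-3.14, 3.14]. Speed limits (rad/s): [2.79, 2.79, 3.14, 3.14, 3.14, 3.14].

## Interface

Orientations are given as a unit quaternion [x, y, z, w].
In Python, from workcell import monitor, vision, job gives the robot as it stands.
- The arm moves only by the tool move_arm, never from a script. Its argument "moves" is a list that holds one entry, the list of rows, each a list of 5 numbers: the shift along the world's x, y, z in m, then the turn about the world's z in degrees, then the opening in per cent of the stroke, from 0 (shut) to 100 (fully open). In form: [[[x, y, z, turn, gripper], ...]]. A call has 1 to 5 rows; each row is the pose to reach, as a shift and turn from the pose commanded when the call began; what a row does not reach only later rows make up. A row lasts 1/8 s, in which the tool goes at most 62.5 mm and 10.7 degrees, less where a joint would pass 70% of its speed; a pose out of reach is approached as far as the arm can. A call with a gripper value outside its range is refused whole. The fingers move at their own pace and stop on an object; the grip force is fixed at half the most. Time passes only in rows, so rows that repeat a pose let the fingers close. It gives the time, the measured TCP pose, the force, the opening and the grip force at its end, in the units of the state.
- monitor.get_obs(): the state, without advancing time (a new reading comes with each control period).
- vision.camera(name): name is "side" or "top" or "wrist"; returns a dict with "color" (384x512x3 uint8, red, green, blue), "camera_matrix" (3x3 intrinsics, pixels), "k1" (the pictures are not rectified: a ray, as slopes to the right and down, at radius r is drawn at 1 + k1 r^2 times it, then the intrinsics apply), "eye" and "attitude" of the camera in the world; the wrist camera has in their place "hand_eye" (4x4, takes a point from camera to tool coordinates, whose origin is the TCP and whose axes are the flange's). Camera axes: x right, y up, looking along -z (the intrinsics and any distortion apply to the point x, -y, -z); pixel columns grow to the right and rows downward; lengths in m; the calibration is good to about 2 mm. A picture is of the moment at which its call begins: read the wrist's pose just before it. There is no depth.
- job.job_done(): hands the job in; it is judged then, once.
The state is a dict: "clock": time; "joint_pos": joint angles; "joint_vel": joint speeds; "tau": joint torques, N m; "eef_pos": TCP position; "tool_rot": TCP orientation; "ft_force": force on the tool from outside, world axes, zero at the start; "ft_torque": the same for the moment, N m; "grip_width": finger opening in m; "grasp_force": force on a finger pad.
Only numpy, scipy, OpenCV 4.12 (cv2) and the standard library are available. Lean on these libraries where they do the work, as an engineer would, in place of code of your own. Each camera call takes 0.05 s, during which the arm holds its last target. There are 200 camera calls.

## Task

First raise the counterbalanced sash of the weighing enclosure by pushing up under its lip until the lip is level with the steel mark plate on the right-hand column, and leave it standing there. Then take the squat sample jar from the bench and stand it upright in the middle of the scale's pan inside, reaching in under the sash; keep the jar upright, set it down on the pan rather than dropping it, and leave the other things where they are.

Things in the scene. Friction and masses are not known exactly. Their poses are not given: they have to be found in the camera images.
- hood: Weighing enclosure, fixed, turned up to 9 degrees. Origin: on the bench, middle of its front plane; +x into it (away from the robot), +y to its left. Two grey columns 45 mm wide, 570 mm high, centred 205 mm left and right, guide the sash. Clear side walls, a louvred roof 400 mm up and a clear pane from 285 mm up to it (35 mm behind the front plane) close it: the way in is under the sash.
- sash (a joint): Height of the sash above its lowest position, m, 0 to 0.275, up positive. At 0 the underside of the lip is 70 mm above the bench. The sash (0.8 kg) is counterbalanced: it stays where it is left, and moving it up or down takes about 5 to 8 N.
- lip (a point): Middle of the front edge of the sash's lip, at half thickness: an aluminium bar 350 mm long (hood's y), 14 mm thick, 32 mm deep, jutting 12 mm out of the hood's front plane towards the robot; its underside is 7 mm below this point. Above it the clear pane (200 mm high) stands 11 to 17 mm behind the front plane. Below it is free space down to the bench. Axes as the hood's.
- mark (a point): Height mark: middle of the front face of a steel plate 14 mm thick (like the lip), 85 mm wide, level on the front of the right-hand (-y) column and standing out past its outer side; it juts 12 mm forward of the front plane (its dark screw 20 mm). The lip is level with it when this point and the lip's point are equally high (within 10 mm). Axes as the hood's.
- pan (a point): Centre of the top face of the steel scale pan, 126 x 126 mm square, 24 mm above the bench, 45 to 60 mm behind the hood's front plane. The white body of the scale (136 mm deep, 210 mm wide, 16 mm high) reaches 135 mm to the pan's -y side, where its display is. Fixed. z up, x away from the robot. Glassware 110 mm high stands 210 mm and more behind the front plane.
- jar_mid (a point): The squat sample jar, round, upright on the bench to the left or right in front of the enclosure: 56 mm diameter, 90 mm high, white screw cap, about 0.2 kg. This point is at its centre, 45 mm above its underside; z is its axis, up. 25 mm and more is free all round it.
- tall_bottle: Bystander: tall bottle, 60 mm diameter, 170 mm high, on the bench on the side where the jar is not. Origin under its centre.
- dishes: Bystander: two stacked flat culture dishes, 92 mm diameter, 29 mm high, on the bench near the robot. Origin under their centre.
- spatula: Bystander: spatula 170 mm long lying flat on the bench near the robot.
- tip_box: Bystander: closed pipette-tip box 120 x 85 x 68 mm high on the bench to the left of the enclosure. Origin under its centre.

How it is judged:
By the outcome, as a careful person would: the job done as asked, in the order asked, and still so for the second after the job is handed in, with the robot touching nothing.
It also fails if it takes over 69 s, if anything falls off the work surface, if the arm or the gripper's body presses on something with over 40 N, if the wrist force passes 120 N, or if a joint passes its speed limit or range.

## Working session

There is one attempt and no reset: what is moved stays moved. The work goes in short steps, Python scripts to look and compute and a tool call to move; the robot and the scene stay as the last step left them, time stands still between calls to the robot, and variables do not carry over. Pictures are saved under pics/ and viewed, at most 10 in all, crops included, and the job is handed in when it is done.

Besides the shell and the picture viewer there is one more tool, called after "Request:" as name([rows], argument=value, ...), one row to a line, values as JSON. move_arm: Moves the arm, as the interface text tells. Its arguments: {"type":"object","properties":{"moves":{"type":"array","items":{"type":"array","items":{"type":"array","items":{"type":"number"}}}}},"required":["moves"]}

```bash
mkdir -p pics
cat > h.py <<'E'
import numpy as np,cv2
from scipy.spatial.transform import Rotation as R
from workcell import monitor,vision,job
def shot(n,f):
    o=monitor.get_obs();c=vision.camera(n);cv2.imwrite('pics/'+f,c['color'][:,:,::-1])
    d={k:np.array(v).tolist() for k,v in c.items() if k!='color'}
    d['p']=list(o['eef_pos']);d['q']=list(o['tool_rot'])
    import json;json.dump(d,open('pics/'+f+'.json','w'));return c['color'],d
def load(f):
    import json;return json.load(open('pics/'+f+'.json'))
def cam(d):
    if 'hand_eye' in d:
        H=np.array(d['hand_eye']);T=np.eye(4);T[:3,:3]=R.from_quat(d['q']).as_matrix();T[:3,3]=d['p'];M=T@H;return M[:3,:3],M[:3,3]
    a=np.array(d['attitude']);return (R.from_quat(a).as_matrix() if a.size==4 else a),np.array(d['eye'])
def ray(d,u,v):
    A,e=cam(d);K=np.array(d['camera_matrix']);x=np.array([(u-K[0,2])/K[0,0],(v-K[1,2])/K[1,1]]);s=x.copy()
    for _ in range(20): s=x/(1+d['k1']*(s@s))
    r=A@np.array([s[0],-s[1],-1]);return e,r/np.linalg.norm(r)
def atz(d,u,v,z):
    e,r=ray(d,u,v);return e+r*(z-e[2])/r[2]
def proj(d,P):
    A,e=cam(d);K=np.array(d['camera_matrix']);c=A.T@(np.array(P)-e);s=np.array([c[0],-c[1]])/-c[2];s=s*(1+d['k1']*(s@s));return s[0]*K[0,0]+K[0,2],s[1]*K[1,1]+K[1,2]
def tri(*a):
    S=np.zeros((3,3));b=np.zeros(3)
    for d,u,v in a:
        e,r=ray(d,u,v);Q=np.eye(3)-np.outer(r,r);S+=Q;b+=Q@e
    return np.linalg.solve(S,b)
E
python3 - <<'E'
from h import *
np.set_printoptions(precision=4,suppress=True)
im=[]
for n in('side','top'):
    c,d=shot(n,n+'0.png');im.append(c);print(n,d)
    cv2.imwrite(f'pics/{n}0b.png',cv2.resize(c[:,:,::-1],(800,600),interpolation=cv2.INTER_CUBIC))
print(monitor.get_obs())
E
```

```text
side {'camera_matrix': [[375.24572147533036, 0.0, 263.8727295781258], [0.0, 375.24572147533036, 189.9187090072788], [0.0, 0.0, 1.0]], 'k1': -0.11966521170746405, 'eye': [0.24187510378054447, -0.5943164102373476, 0.7941009697979747], 'attitude': [0.4174055251557461, -0.08987444362853118, -0.18594883546172755, 0.8849396829967257], 'p': [np.float64(0.13357751528258996), np.float64(0.4811787684739638), np.float64(0.23041675720828064)], 'q': [np.float64(0.13499914455439088), np.float64(0.9908451747683876), np.float64(-0.0010265642395977889), np.float64(-0.00012951311919407485)]}
top {'camera_matrix': [[380.7441226574348, 0.0, 254.8541266225354], [0.0, 380.7441226574348, 191.1725631138025], [0.0, 0.0, 1.0]], 'k1': -0.12450387400811631, 'eye': [0.4070936757146662, 0.08338829179713744, 1.2849527912346244], 'attitude': [0.02735850595917709, -0.04380938715528452, -0.7029264188404527, 0.7093847330221426], 'p': [np.float64(0.13357319832575038), np.float64(0.4811867522613269), np.float64(0.23039894473280323)], 'q': [np.float64(0.13497167995298745), np.float64(0.9908489071089609), np.float64(-0.0010336030857548998), np.float64(-0.00014337470893760655)]}
{'clock': 0.1, 'joint_pos': array([ 1.3   ,  0.2413,  0.0039,  1.3352, -0.    ,  1.5708]), 'joint_vel': array([-0.0003, -0.0001,  0.0038, -0.0025, -0.0024, -0.0004]), 'tau': array([  0.0007, -37.3137,  25.301 ,   0.0109,   0.    ,   0.    ]), 'eef_pos': array([0.1336, 0.4812, 0.2305]), 'tool_rot': array([ 0.135 ,  0.9908, -0.0009, -0.0001]), 'ft_force': array([-0.0483,  0.3958,  0.0153]), 'ft_torque': array([-0.0381, -0.0522, -0.0276]), 'grasp_force': 0.0, 'grip_width': 0.08558717801318008}
```

View pics/side0b.png

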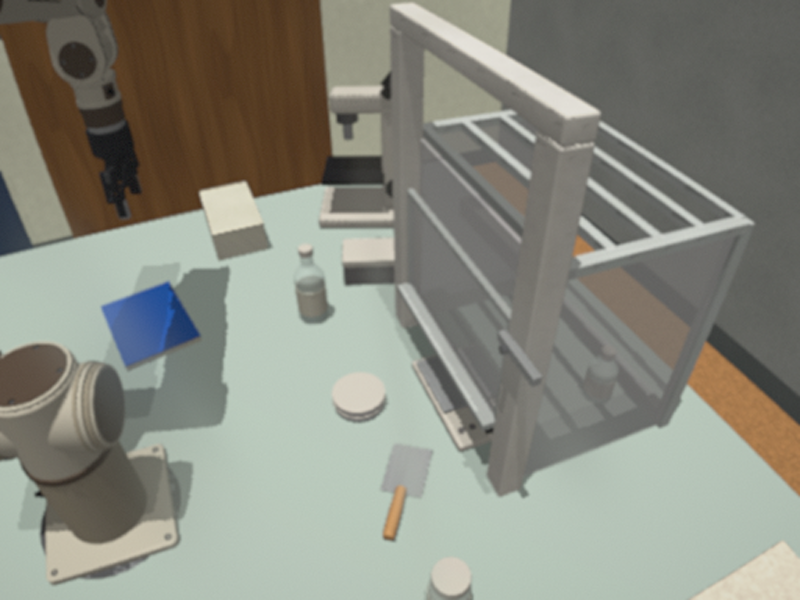

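View pics/top0b.png

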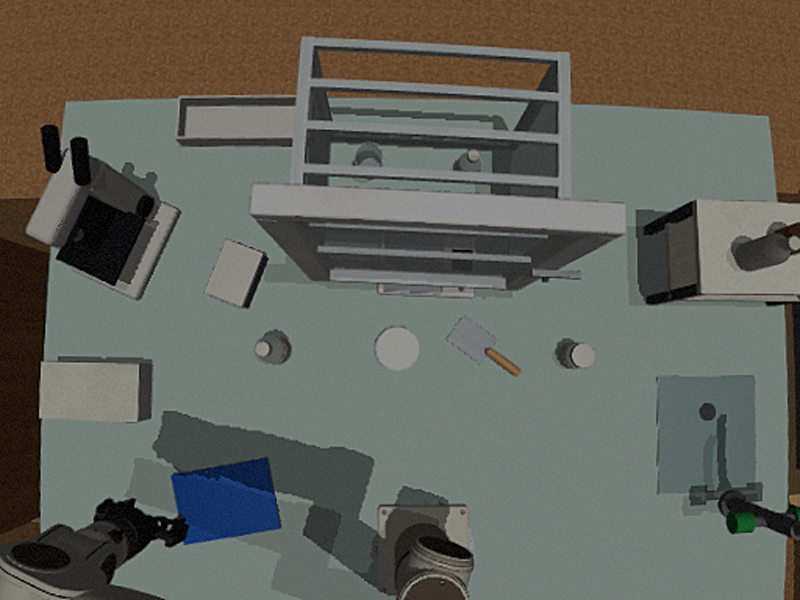

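The side view shows the lip from (402,287) to (490,422), the mark plate from (500,335) to (540,378) and the jar cap at (450,572). In the top view the jar cap is at (583,355), the lip runs from (330,272) to (505,285), and the mark is at (533–580,275). All positions are in pixels enlarged by 1.5625. I'll crop both views to read them more closely.

Run:
```python
import cv2,numpy as np
s=cv2.imread('pics/side0.png')[175:325,245:355]; t=cv2.imread('pics/top0.png')[150:250,190:400]
a=cv2.resize(s,None,fx=4,fy=4,interpolation=cv2.INTER_CUBIC);cv2.imwrite('pics/sc.png',a)
cv2.imwrite('pics/tc.png',cv2.resize(t,None,fx=3.8,fy=3.8,interpolation=cv2.INTER_CUBIC))
```

```text
(no output)
```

View pics/sc.png

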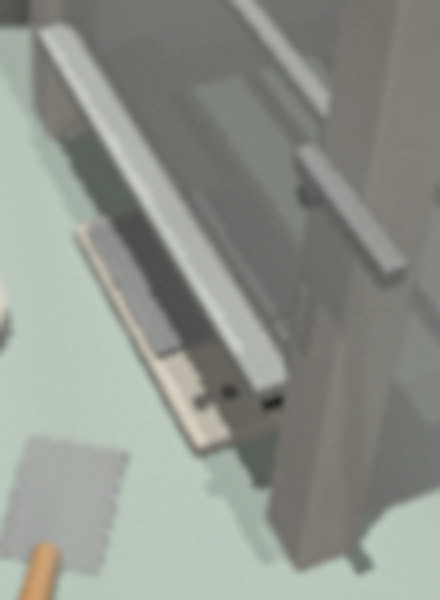

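View pics/tc.png

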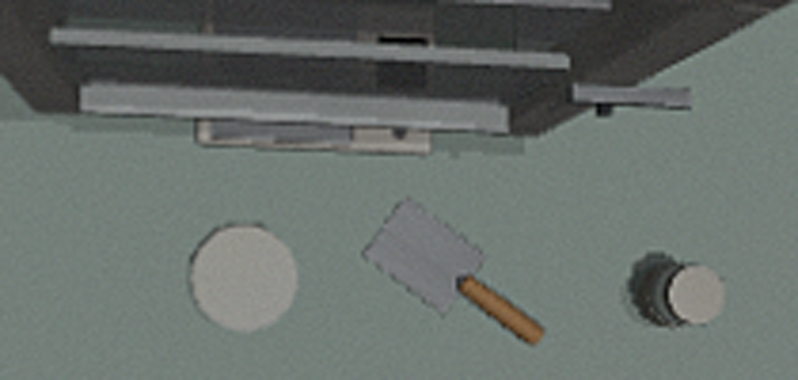

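The side crop shows the lip front's right end near (262,385) and left end near (40,40), and the mark plate from (297,160) to (392,275). In the top crop the lip front edge runs from (82,110) to (507,132), the mark front edge from (575,101) to (690,107), and the jar cap centre is at (696,294).

```bash
cat >> h.py <<'E'
def S(x,y): return (load('side0.png'),245+x/4,175+y/4)
def T(x,y): return (load('top0.png'),190+x/3.8,150+y/3.8)
np.set_printoptions(precision=4,suppress=True)
E
python3 - <<'E'
from h import *
for n,s,t in [('lipR',(260,385),(507,131)),('lipL',(40,38),(82,110)),('markR',(390,277),(690,107)),('markL',(297,160),(575,101)),]:
    p=tri(S(*s),T(*t));print(n,p,atz(*S(*s),p[2]),atz(*T(*t),p[2]))
print('jar cap top',atz(*T(696,294),.09), atz(load('side0.png'),450/1.5625,572/1.5625,.09))
print('jar via tri',tri(T(696,294),(load('side0.png'),288,366)))
for n,c in [('panFL',(92,222)),('panFR',(162,355)),('panBRfr',(182,345))]: print(n,atz(*S(*c),.024))
for n,c in [('bodyFL',(77,232)),('bodyFR',(200,447)),]: print(n,atz(*S(*c),.016))
for n,c in [('colA',(300,570)),('colB',(270,515))]: print(n,atz(*S(*c),0))
for n,c in [('panFL',(212,138)),('panFR',(353,140))]: print(n,atz(*T(*c),.024))
for n,c in [('bodyFL',(195,143)),('bodyFR',(430,152))]: print(n,atz(*T(*c),.016))
print('dish',atz(*T(245,278),.029),'bottle',atz(load('top0.png'),262/1.5625,349/1.5625,.17),'spat',atz(*T(408,198),.0),atz(*T(545,335),0),atz(*T(445,312),0))
print('topcam',cam(load('top0.png'))[0][:,2])
E
```

```text
lipR [ 0.5489 -0.1555  0.1271] [ 0.5507 -0.156   0.1271] [ 0.5472 -0.1548  0.1271]
lipL [0.5626 0.1905 0.1168] [0.5634 0.1904 0.1168] [0.5619 0.1908 0.1168]
markR [ 0.545  -0.2472  0.3098] [ 0.5468 -0.2476  0.3098] [ 0.5434 -0.2463  0.3098]
markL [ 0.5472 -0.1655  0.3087] [ 0.5478 -0.1656  0.3087] [ 0.5466 -0.1652  0.3087]
jar cap top [ 0.4158 -0.3225  0.09  ] [ 0.4179 -0.317   0.09  ]
jar via tri [ 0.4159 -0.3199  0.0979]
panFL [0.5598 0.0888 0.024 ]
panFR [ 0.5518 -0.0404  0.024 ]
panBRfr [ 0.5676 -0.0381  0.024 ]
bodyFL [0.5492 0.0911 0.016 ]
bodyFR [ 0.544  -0.1105  0.016 ]
colA [ 0.5638 -0.2048  0.    ]
colB [ 0.5662 -0.1636  0.    ]
panFL [0.5506 0.0849 0.024 ]
panFR [ 0.5502 -0.0391  0.024 ]
bodyFL [0.5469 0.0998 0.016 ]
bodyFR [ 0.5411 -0.1084  0.016 ]
dish [0.4283 0.055  0.029 ] bottle [0.4226 0.3122 0.17  ] spat [ 0.5012 -0.0908  0.    ] [ 0.3796 -0.2139  0.    ] [ 0.3998 -0.1238  0.    ]
topcam [-0.1006  0.0228  0.9947]
```

Request:
move_arm([
  [[0,0,0.06,0,100],[0,0,0.12,0,100],[0,0,0.18,0,100],[0,0,0.24,0,100],[0,0,0.3,0,100]],
])

```text
clock: 0.72
eef_pos: [0.1331, 0.4795, 0.5239]
tool_rot: [0.135, 0.991, 0.007, 0.001]
ft_force: [-25.2, -91.1, -1.9]
grip_width: 0.0849
grasp_force: 0.0
```

Run:
```python
from h import *
c,d=shot('side','s1.png');o=monitor.get_obs()
print({k:o[k] for k in o})
cv2.imwrite('pics/s1b.png',cv2.resize(c[:200,:300,::-1],(800,533)))
```

```text
{'clock': 0.775, 'joint_pos': array([ 1.3   ,  0.3551,  0.9698,  2.1457, -0.    ,  1.5708]), 'joint_vel': array([ 0.0012, -0.0559, -0.1302, -0.0445,  0.0005,  0.0004]), 'tau': array([  0.0003, -11.8866,  10.341 ,   1.0563,   0.    ,   0.    ]), 'eef_pos': array([0.1345, 0.4844, 0.5309]), 'tool_rot': array([0.135 , 0.9907, 0.0197, 0.0027]), 'ft_force': array([ -3.7665, -11.0515,  -0.1925]), 'ft_torque': array([-0.7865,  0.2339, -0.0364]), 'grasp_force': 0.0, 'grip_width': 0.08558910375990407}
```

Request:
move_arm([
  [[0,0,0.02,0,100],[0,0,0.04,0,100],[0,0,0.06,0,100],[0,0,0.08,0,100],[0,0,0.1,0,100]],
])

```text
clock: 1.4
eef_pos: [0.1276, 0.4598, 0.5526]
tool_rot: [0.135, 0.99, 0.035, 0.005]
ft_force: [0.1, 0.1, 0.4]
grip_width: 0.0856
grasp_force: 0.0
```

Run:
```python
from h import *
o=monitor.get_obs()
print({k:o[k] for k in ('joint_pos','eef_pos','tool_rot','ft_force')}, R.from_quat(o['tool_rot']).as_matrix()[:,2])
```

```text
{'joint_pos': array([1.3   , 0.2908, 0.9406, 2.1492, 0.    , 1.5708]), 'eef_pos': array([0.1276, 0.4598, 0.5526]), 'tool_rot': array([0.1349, 0.9902, 0.0354, 0.0048]), 'ft_force': array([0.0624, 0.0822, 0.3621])} [ 0.0191  0.0687 -0.9975]
```

Request:
move_arm([
  [[0,0,0,0,100],[0,0,-0.05,0,100],[0,0,-0.1,0,100]],
])

```text
clock: 1.78
eef_pos: [0.128, 0.4609, 0.4507]
tool_rot: [0.135, 0.99, 0.036, 0.005]
ft_force: [0.8, 0.9, 0.0]
grip_width: 0.0853
grasp_force: 0.0
```

Run:
```python
from h import *
o=monitor.get_obs()
print({k:o[k] for k in ('joint_pos','eef_pos','tool_rot','ft_force')}, R.from_quat(o['tool_rot']).as_matrix()[:,2])
```

```text
{'joint_pos': array([ 1.3   ,  0.1601,  0.4697,  1.8078, -0.    ,  1.5708]), 'eef_pos': array([0.128 , 0.4609, 0.4507]), 'tool_rot': array([0.1349, 0.9902, 0.036 , 0.0049]), 'ft_force': array([0.7813, 0.8657, 0.0035])} [ 0.0194  0.0699 -0.9974]
```

Request:
move_arm([
  [[0,0,0.05,0,100],[0,0,0.085,0,100],[0,0,0.4,0,100],[0,0,0.4,0,100],[0,0,0.4,0,100]],
])

```text
clock: 2.4
eef_pos: [0.1207, 0.4347, 0.5819]
tool_rot: [0.135, 0.989, 0.065, 0.009]
ft_force: [0.4, 0.1, -1.5]
grip_width: 0.0851
grasp_force: 0.0
```

```bash
cat > st.py <<'E'
from h import *
o=monitor.get_obs();A=R.from_quat(o['tool_rot']).as_matrix();p=o['eef_pos']
print('q',o['joint_pos'],'p',p,'r',np.hypot(*p[:2]),'F',o['ft_force'],'t',o['clock'],'w',o['grip_width'],o['grasp_force'])
print('elev',np.degrees(np.arcsin(A[2,2])),'az',np.degrees(np.arctan2(A[1,2],A[0,2])),'z',A[:,2],'y',A[:,1],'x',A[:,0])
E
python3 st.py
```

```text
q [1.3    0.2175 0.9268 2.1492 0.     1.5708] p [0.1207 0.4347 0.5819] r 0.45111875585180505 F [ 0.4435  0.0592 -1.489 ] t 2.4 w 0.0850760446889847 0.0
elev -82.50233703920381 az 74.49431569041383 z [ 0.0349  0.1257 -0.9915] y [0.2652 0.9553 0.1305] x [-0.9636  0.2675  0.    ]
```

Request:
move_arm([
  [[0.015,-0.005,-0.03,3,100],[0.04,-0.015,-0.06,6,100],[0.07,-0.03,-0.09,9,100],[0.1,-0.05,-0.12,12,100],[0.135,-0.08,-0.14,15,100]],
])

```text
clock: 3.02
eef_pos: [0.2557, 0.3539, 0.4385]
tool_rot: [0.003, 0.998, 0.063, -0.001]
ft_force: [0.6, 1.1, -0.2]
grip_width: 0.0853
grasp_force: 0.0
```

Request:
move_arm([
  [[0.03,-0.04,0,3,100],[0.06,-0.08,0,6,100],[0.085,-0.12,0,9,100],[0.11,-0.165,0,12,100],[0.13,-0.21,0,15,100]],
])

```text
clock: 3.65
eef_pos: [0.3856, 0.1437, 0.4402]
tool_rot: [-0.126, 0.99, 0.065, -0.01]
ft_force: [1.0, 0.9, -0.1]
grip_width: 0.0853
grasp_force: 0.0
```

Request:
move_arm([
  [[0.012,-0.045,0,3,100],[0.022,-0.09,0,6,100],[0.028,-0.135,0,9,100],[0.03,-0.18,0,12,100],[0.028,-0.225,0,15,100]],
])

```text
clock: 4.28
eef_pos: [0.413, -0.0807, 0.4403]
tool_rot: [-0.255, 0.965, 0.064, -0.018]
ft_force: [0.2, 0.2, 0.3]
grip_width: 0.0855
grasp_force: 0.0
```

Request:
move_arm([
  [[-0.005,-0.045,0,4,100],[-0.012,-0.09,0,8,100],[-0.025,-0.13,0,12,100],[-0.04,-0.165,0,17,100],[-0.055,-0.19,0,22,100]],
])

```text
clock: 4.9
eef_pos: [0.3576, -0.2704, 0.4401]
tool_rot: [-0.434, 0.898, 0.06, -0.029]
ft_force: [0.5, -0.0, 0.3]
grip_width: 0.0859
grasp_force: 0.0
```

```bash
python3 st.py
```

```text
q [-0.6492  0.2703  0.5756  2.0107  0.0027 -1.5497] p [ 0.3576 -0.2704  0.4401] r 0.4482742673033395 F [ 0.5059 -0.0431  0.2912] t 4.9 w 0.08587738051018684 0.0
elev -82.29086572147291 az 141.65820273327975 z [-0.1052  0.0832 -0.991 ] y [-0.7764  0.6158  0.1341] x [-0.6214 -0.7835  0.0002]
```

Request:
move_arm([
  [[0,0,0.03,1,100],[0,0,0.06,1,100],[0,0,0.4,1,100],[0,0,0.4,1,100],[0,0,0.4,1,100]],
])

```text
clock: 5.52
eef_pos: [0.3327, -0.2495, 0.5147]
tool_rot: [-0.442, 0.896, 0.033, -0.016]
ft_force: [0.4, -0.2, 0.4]
grip_width: 0.0857
grasp_force: 0.0
```

```bash
python3 st.py
```

```text
q [-0.6445  0.2182  0.7228  2.1488  0.0014 -1.5605] p [ 0.3327 -0.2495  0.5147] r 0.4158555322888156 F [ 0.4216 -0.162   0.4233] t 5.525 w 0.08567810186879934 0.0
elev -85.79298426796176 az 142.00757990786866 z [-0.0578  0.0452 -0.9973] y [-0.791   0.6073  0.0734] x [-0.609  -0.7932 -0.0006]
```

Request:
move_arm([
  [[0.1,-0.08,0.4,0,100],[0.1,-0.08,0.4,0,100],[0.1,-0.08,0.4,0,100],[0.1,-0.08,0.4,0,100]],
])

```text
clock: 6.02
eef_pos: [0.3513, -0.2656, 0.5306]
tool_rot: [-0.442, 0.897, 0.006, -0.003]
ft_force: [-0.3, 0.6, -0.9]
grip_width: 0.0856
grasp_force: 0.0
```

```bash
python3 st.py
```

```text
q [-0.6481  0.2446  0.8092  2.1488  0.0011 -1.5641] p [ 0.3513 -0.2656  0.5306] r 0.4403994912058456 F [-0.3185  0.5833 -0.9124] t 6.025 w 0.0855827788524862 0.0
elev -89.22356305916779 az 138.03304951518484 z [-0.0101  0.0091 -0.9999] y [-0.7931  0.609   0.0135] x [-0.609  -0.7931 -0.0011]
```

Request:
move_arm([
  [[0,0,-0.01,-10,100],[0,0,-0.02,-20,100],[0,0,-0.02,-30,100],[0,0,-0.02,-40,100],[0,0,-0.02,-50,100]],
])

```text
clock: 6.65
eef_pos: [0.3511, -0.2655, 0.5107]
tool_rot: [-0.019, 1.0, 0.006, -0.0]
ft_force: [-0.3, -0.1, -0.4]
grip_width: 0.0854
grasp_force: 0.0
```

Request:
move_arm([
  [[0,0,0,-10,100],[0,0,0,-20,100],[0,0,0,-30,100],[0,0,0,-40,100]],
])

```text
clock: 7.15
eef_pos: [0.3511, -0.2655, 0.5107]
tool_rot: [0.324, 0.946, 0.006, 0.001]
ft_force: [-1.0, 0.0, -0.4]
grip_width: 0.0854
grasp_force: 0.0
```

Request:
move_arm([
  [[0.1,-0.08,0.4,0,100],[0.1,-0.08,0.4,0,100],[0.1,-0.08,0.4,0,100],[0.1,-0.08,0.4,0,100],[0.1,-0.08,0.4,0,100]],
])

```text
clock: 7.78
eef_pos: [0.3718, -0.2813, 0.5521]
tool_rot: [0.322, 0.946, -0.004, 0.031]
ft_force: [-0.6, -0.5, 0.0]
grip_width: 0.0854
grasp_force: 0.0
```

```bash
python3 st.py
```

```text
q [-0.6553  0.2709  0.9111  2.149   0.0115  0.0002] p [ 0.3718 -0.2813  0.5521] r 0.4662179495497889 F [-0.572  -0.5499  0.016 ] t 7.775 w 0.08537854399282432 0.0
elev -86.3913369432193 az -26.984545567574873 z [ 0.0561 -0.0286 -0.998 ] y [0.609  0.7931 0.0115] x [-0.7912  0.6084 -0.0619]
```

Request:
move_arm([
  [[0,0,0.4,0,100],[0,0,0.4,0,100],[0,0,0.4,0,100],[0,0,0.4,0,100],[0,0,0.4,0,100]],
])

```text
clock: 8.4
eef_pos: [0.3435, -0.2576, 0.5842]
tool_rot: [0.321, 0.945, -0.015, 0.061]
ft_force: [-0.6, 0.0, 0.6]
grip_width: 0.0852
grasp_force: 0.0
```

Request:
move_arm([
  [[0,0,0.4,0,100],[0,0,0.4,0,100],[0,0,0.4,0,100],[0,0,0.4,0,100],[0,0,0.4,0,100]],
])

```text
clock: 9.02
eef_pos: [0.3271, -0.243, 0.61]
tool_rot: [0.321, 0.943, -0.024, 0.091]
ft_force: [-0.0, -0.5, -0.6]
grip_width: 0.0854
grasp_force: 0.0
```

```bash
python3 st.py
```

```text
q [-0.6472  0.1124  0.8779  2.1489  0.011   0.0098] p [ 0.3271 -0.243   0.61  ] r 0.4074820690949035 F [-0.0427 -0.4797 -0.5873] t 9.025 w 0.08535809417796386 0.0
elev -79.24647156191035 az -33.706464334712706 z [ 0.1552 -0.1035 -0.9824] y [0.6089 0.7932 0.0126] x [-0.7779  0.6001 -0.1862]
```

Request:
move_arm([
  [[0,0,0.4,0,100],[0,0,0.4,0,100],[0,0,0.4,0,100],[0,0,0.4,0,100],[0,0,0.4,0,100]],
])

```text
clock: 9.65
eef_pos: [0.3179, -0.2338, 0.6341]
tool_rot: [0.32, 0.939, -0.034, 0.12]
ft_force: [-0.1, 0.7, -0.2]
grip_width: 0.0852
grasp_force: 0.0
```

Request:
move_arm([
  [[0,0,0.4,0,100],[0,0,0.4,0,100],[0,0,0.4,0,100],[0,0,0.4,0,100],[0,0,0.4,0,100]],
])

```text
clock: 10.28
eef_pos: [0.3133, -0.2284, 0.6577]
tool_rot: [0.318, 0.935, -0.043, 0.15]
ft_force: [0.3, 0.3, -0.7]
grip_width: 0.0857
grasp_force: 0.0
```

Request:
move_arm([
  [[0,0,0.4,0,100],[0,0,0.4,0,100],[0,0,0.4,0,100],[0,0,0.4,0,100],[0,0,0.4,0,100]],
])

```text
clock: 10.9
eef_pos: [0.3115, -0.2253, 0.681]
tool_rot: [0.317, 0.93, -0.052, 0.179]
ft_force: [1.1, 0.2, -0.1]
grip_width: 0.0855
grasp_force: 0.0
```

Request:
move_arm([
  [[0,0,0.4,0,100],[0,0,0.4,0,100],[0,0,0.4,0,100],[0,0,0.4,0,100],[0,0,0.4,0,100]],
])

```text
clock: 11.52
eef_pos: [0.311, -0.2235, 0.7046]
tool_rot: [0.315, 0.924, -0.061, 0.209]
ft_force: [1.0, -0.1, -0.2]
grip_width: 0.0853
grasp_force: 0.0
```

```bash
python3 st.py
```

```text
q [-0.6278  0.024   1.0414  2.1489  0.0059  0.0303] p [ 0.311  -0.2235  0.7046] r 0.38296819758597667 F [ 0.9738 -0.132  -0.2249] t 11.525 w 0.0853291413203882 0.0
elev -64.83106573221615 az -35.17557713244362 z [ 0.3476 -0.245  -0.9051] y [0.6073 0.7943 0.0182] x [-0.7144  0.556  -0.4249]
```

Request:
move_arm([
  [[0,0,0.4,0,100],[0,0,0.4,0,100],[0,0,0.4,0,100],[0,0,0.4,0,100],[0,0,0.4,0,100]],
])

```text
clock: 12.15
eef_pos: [0.3109, -0.2224, 0.7282]
tool_rot: [0.312, 0.917, -0.07, 0.239]
ft_force: [-0.5, 1.1, -1.3]
grip_width: 0.0853
grasp_force: 0.0
```

Request:
move_arm([
  [[0,0,0.4,0,100],[0,0,0.4,0,100],[0,0,0.4,0,100],[0,0,0.4,0,100],[0,0,0.4,0,100]],
])

```text
clock: 12.78
eef_pos: [0.3107, -0.2215, 0.7518]
tool_rot: [0.31, 0.909, -0.079, 0.268]
ft_force: [0.3, -0.5, -0.5]
grip_width: 0.0855
grasp_force: 0.0
```

Request:
move_arm([
  [[0,0,0.4,0,100],[0,0,0.4,0,100],[0,0,0.4,0,100],[0,0,0.4,0,100],[0,0,0.4,0,100]],
])

```text
clock: 13.4
eef_pos: [0.3099, -0.2204, 0.7751]
tool_rot: [0.307, 0.9, -0.088, 0.297]
ft_force: [-0.9, -0.2, -1.0]
grip_width: 0.085
grasp_force: 0.0
```

Request:
move_arm([
  [[0,0,0.4,0,100],[0,0,0.4,0,100],[0,0,0.4,0,100],[0,0,0.4,0,100],[0,0,0.4,0,100]],
])

```text
clock: 14.02
eef_pos: [0.3024, -0.2148, 0.7969]
tool_rot: [0.304, 0.891, -0.096, 0.323]
ft_force: [-0.3, 0.4, -0.7]
grip_width: 0.0854
grasp_force: 0.0
```

Request:
move_arm([
  [[0,0,0.4,0,100],[0,0,0.4,0,100],[0,0,0.4,0,100],[0,0,0.4,0,100],[0,0,0.4,0,100]],
])

```text
clock: 14.65
eef_pos: [0.2803, -0.1989, 0.8143]
tool_rot: [0.301, 0.883, -0.102, 0.345]
ft_force: [-0.1, 0.2, 0.8]
grip_width: 0.0856
grasp_force: 0.0
```

```bash
python3 st.py
```

```text
q [-0.6185 -0.0401  1.2744  2.1489  0.0014  0.0392] p [ 0.2803 -0.1989  0.8143] r 0.3437174206223543 F [-0.0899  0.2227  0.7543] t 14.65 w 0.08556292329835943 0.0
elev -47.80577458773249 az -35.31800074180992 z [ 0.548  -0.3883 -0.7409] y [0.6023 0.7978 0.0274] x [-0.5805  0.4612 -0.6711]
```

Request:
move_arm([
  [[0.015,0.01,-0.025,3,0],[0.035,0.02,-0.065,6,0],[0.055,0.035,-0.11,9,0],[0.075,0.05,-0.155,12,0],[0.095,0.07,-0.2,15,0]],
])

```text
clock: 15.28
eef_pos: [0.3757, -0.1285, 0.6118]
tool_rot: [0.183, 0.915, -0.056, 0.355]
ft_force: [1.5, -0.3, -0.1]
grip_width: 0.0
grasp_force: 0.0
```

Request:
move_arm([
  [[0.015,0.02,-0.045,4,0],[0.03,0.035,-0.09,8,0],[0.045,0.05,-0.135,12,0],[0.055,0.065,-0.18,15,0],[0.065,0.08,-0.225,18,0]],
])

```text
clock: 15.9
eef_pos: [0.4402, -0.0484, 0.3868]
tool_rot: [0.037, 0.932, 0.0, 0.359]
ft_force: [-0.0, 0.1, 0.2]
grip_width: -0.0003
grasp_force: 0.0
```

Request:
move_arm([
  [[0.01,0.02,-0.045,0,0],[0.02,0.035,-0.09,0,0],[0.03,0.05,-0.135,0,0],[0.04,0.06,-0.175,0,0],[0.04,0.066,-0.2,0,0]],
])

```text
clock: 16.52
eef_pos: [0.4789, 0.0177, 0.1858]
tool_rot: [0.037, 0.933, -0.0, 0.358]
ft_force: [-0.4, -0.6, 0.8]
grip_width: -0.0001
grasp_force: 0.0
```

```bash
python3 - <<'E'
from h import *
c,d=shot('side','s2.png');print(d['p'])
w,e=shot('wrist','w2.png');print(e['hand_eye'],e['camera_matrix'],e['k1'])
a=cv2.resize(c[100:340,150:400],(500,480),interpolation=cv2.INTER_CUBIC)
b=cv2.resize(w,(300,225))
im=np.zeros((480,800,3),np.uint8);im[:,:500]=a;im[:225,500:]=b
cv2.imwrite('pics/s2b.png',im[:,:,::-1])
E
python3 st.py
```

```text
[np.float64(0.4788884329554433), np.float64(0.017668686318980248), np.float64(0.185808992820753)]
[[-4.026207633620438e-05, 0.9499131829085121, 0.3125139089953989, 0.08090161779460459], [0.9999998184052938, -0.00014967087276957465, 0.000583770510415336, -0.00019554351596165476], [0.0006013055331487555, 0.3125138757483402, -0.9499130043832468, -0.14296550514566975], [0.0, 0.0, 0.0, 1.0]] [[286.6048934678454, 0.0, 253.80607988192523], [0.0, 286.6048934678454, 183.63417898810923], [0.0, 0.0, 1.0]] -0.0023977378970000307
q [ 0.0927 -0.209  -0.8778  0.18   -0.0883  0.1387] p [0.477  0.0175 0.1839] r 0.47733166763622836 F [-0.5185 -0.6449 -0.6577] t 16.625 w -0.00037933832511542455 0.0
elev -48.376488677109116 az -2.317444800423699 z [ 0.6637 -0.0269 -0.7475] y [0.0694 0.9973 0.0258] x [-0.7448  0.0691 -0.6637]
```

View pics/s2b.png

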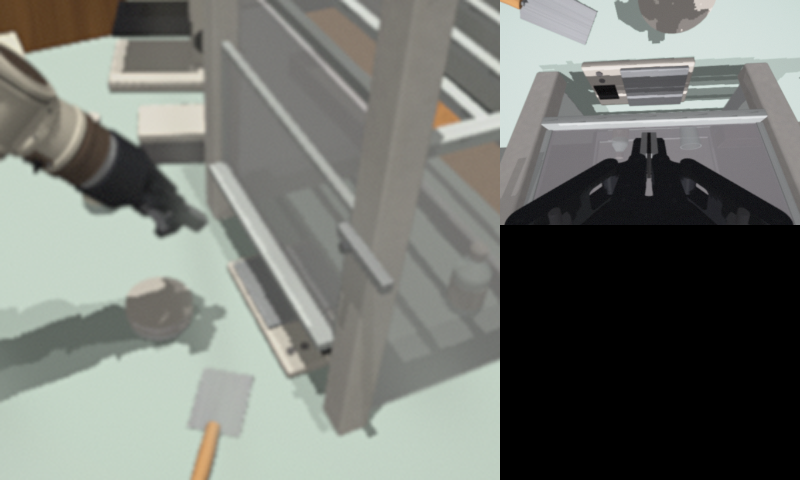

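The side view shows the closed gripper above and in front of the lip and the dishes clear below it. The wrist view is upside down and shows the lip bar at (545–768,122), with the scale under it. Next I lower the fingers, reach under the lip and raise.

Request:
move_arm([
  [[0.005,0,-0.025,0,0],[0.01,0,-0.055,0,0],[0.015,0,-0.085,0,0],[0.02,0,-0.105,0,0],[0.025,0,-0.115,0,0]],
])

```text
clock: 17.25
eef_pos: [0.5057, 0.0168, 0.0738]
tool_rot: [0.038, 0.932, -0.0, 0.36]
ft_force: [0.3, 0.4, 0.7]
grip_width: 0.0004
grasp_force: 0.0
```

Request:
move_arm([
  [[0.02,0,0,0,0],[0.04,0,0,0,0],[0.06,0,0,0,0],[0.07,0,0,0,0],[0.07,0,0.01,0,0]],
])

```text
clock: 17.88
eef_pos: [0.5713, 0.0167, 0.0802]
tool_rot: [0.038, 0.934, -0.0, 0.355]
ft_force: [-3.8, 0.2, -7.5]
grip_width: 0.0002
grasp_force: 2.6
```

Request:
move_arm([
  [[0,0,0.005,0,0],[0,0,0.01,0,0],[0,0,0.015,0,0],[0,0,0.02,0,0],[0,0,0.025,0,0]],
])

```text
clock: 18.5
eef_pos: [0.5713, 0.0167, 0.1062]
tool_rot: [0.038, 0.934, -0.0, 0.356]
ft_force: [-5.3, -0.0, -5.6]
grip_width: -0.0003
grasp_force: 2.3
```

```bash
python3 st.py
```

```text
q [ 0.0677  0.156  -0.8179 -0.1276 -0.0725  0.121 ] p [0.5713 0.0167 0.1062] r 0.5715823125167802 F [-5.3296 -0.0415 -5.5852] t 18.5 w -0.0002797821074386273 2.337878637281108
elev -48.31649175861501 az -2.367767218026077 z [ 0.6644 -0.0275 -0.7468] y [0.0707 0.9972 0.0262] x [-0.744   0.0702 -0.6645]
```

Request:
move_arm([
  [[0,0,0.015,0,0],[0,0,0.03,0,0],[0,0,0.05,0,0],[0,0,0.07,0,0],[0,0,0.09,0,0]],
])

```text
clock: 19.12
eef_pos: [0.5712, 0.0167, 0.1959]
tool_rot: [0.038, 0.934, -0.0, 0.355]
ft_force: [-2.9, -0.2, -8.0]
grip_width: -0.0001
grasp_force: 4.0
```

Request:
move_arm([
  [[0,0,0.02,0,0],[0,0,0.035,0,0],[0,0,0.045,0,0],[0,0,0.05,0,0],[0,0,0.05,0,0]],
])

```text
clock: 19.75
eef_pos: [0.5715, 0.0167, 0.2464]
tool_rot: [0.038, 0.934, -0.0, 0.356]
ft_force: [-13.0, 0.7, -0.9]
grip_width: -0.0002
grasp_force: 2.6
```

```bash
python3 - <<'E'
from h import *
c,d=shot('side','s3.png');print(d['p'])
t,d=shot('top','t3.png')
a=cv2.resize(c[80:240,240:380],(525,600),interpolation=cv2.INTER_CUBIC)
cv2.imwrite('pics/s3b.png',a[:,:,::-1])
cv2.imwrite('pics/t3b.png',cv2.resize(t[150:220,190:400],(798,266),interpolation=cv2.INTER_CUBIC)[:,:,::-1])
E
python3 st.py|head -1
```

```text
[np.float64(0.5714890199964641), np.float64(0.016699728642877498), np.float64(0.24640746746628955)]
q [ 0.0677 -0.0867 -0.5948  0.3372 -0.0725  0.1211] p [0.5715 0.0167 0.2464] r 0.571736625124671 F [-11.3827  -0.5797  -0.3808] t 19.85 w -9.592010673176713e-05 2.5182789525769067
```

View pics/s3b.png

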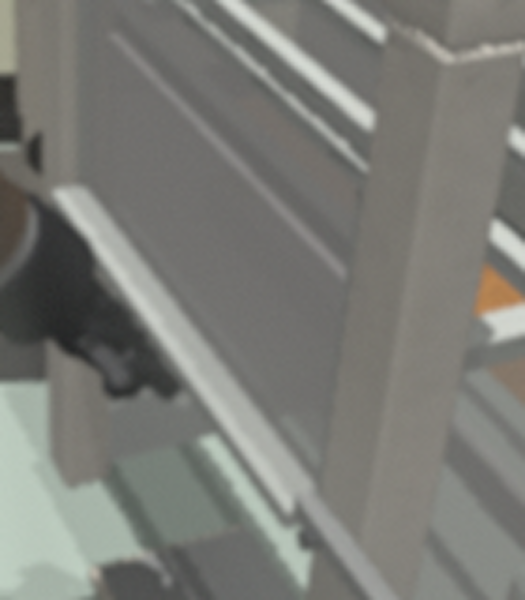

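The lip's right end, near (290,505), almost meets the mark's left end near (300,500). I'll enlarge that junction.

Run:
```python
import cv2
s=cv2.imread('pics/s3.png')[180:255,290:365];t=cv2.imread('pics/t3.png')[160:200,300:380]
import numpy as np
im=np.zeros((600,800,3),np.uint8);im[:,:]=0
im[:600,:600]=cv2.resize(s,(600,600),interpolation=cv2.INTER_CUBIC)
cv2.imwrite('pics/s3c.png',im[:,:600])
```

```text
(no output)
```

View pics/s3c.png

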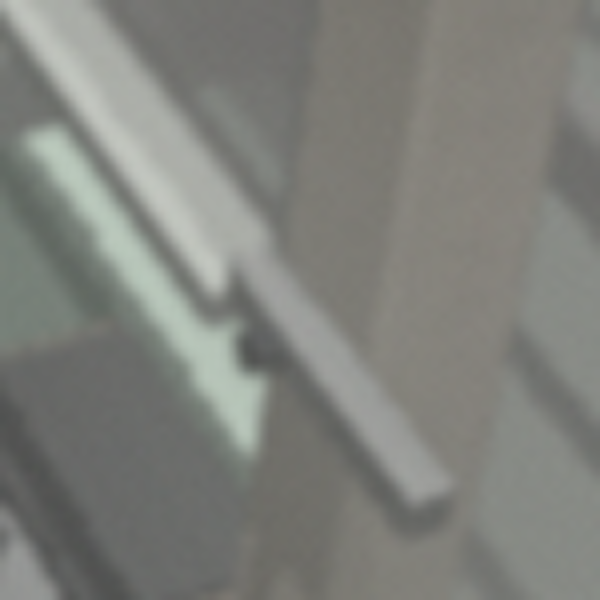

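Run:
```python
from h import *
d=load('s3.png')
cp=lambda P:(np.array(proj(d,P))-[290,180])*8
hx=np.array([np.cos(np.radians(-2.3)),np.sin(np.radians(-2.3)),0]);hy=np.array([-hx[1],hx[0],0])
c=np.array([.556,.0175,0])
for z in (.27,.285,.30): # front-bottom edge z
    for y in(-.06,-.175,-.176-.007,-.268): print(z,y,cp(c+hy*y+[0,0,z]), 'top',cp(c+hy*y+[0,0,z+.014]))
```

```text
0.27 -0.06 [10.753  94.3425] top [13.3565 54.5339]
0.27 -0.175 [205.8396 372.1031] top [211.2237 331.3628]
0.27 -0.183 [220.9446 393.6482] top [226.5685 352.8752]
0.27 -0.268 [395.7537 643.4135] top [404.4075 602.6769]
0.285 -0.06 [13.5443 51.6571] top [16.199  10.9067]
0.285 -0.175 [211.6127 328.4135] top [217.1208 286.5611]
0.285 -0.183 [226.9748 349.9232] top [232.7297 308.0255]
0.285 -0.268 [405.0337 599.7227] top [413.916  557.7271]
0.3 -0.06 [16.3905  7.9617] top [ 19.0974 -33.7577]
0.3 -0.175 [217.5188 283.5309] top [223.1542 240.5273]
0.3 -0.183 [233.1455 304.9917] top [239.035  261.9293]
0.3 -0.268 [414.5588 554.6813] top [423.6769 511.3753]
```

The lip's bottom edge at (212,305) gives z≈0.291 and the mark's bottom edge at (402,520) gives z≈0.304, so I raise it about another 14 mm.

Request:
move_arm([
  [[0,0,0.005,0,0],[0,0,0.01,0,0],[0,0,0.014,0,0],[0,0,0.014,0,0]],
])

```text
clock: 20.35
eef_pos: [0.5714, 0.0168, 0.2599]
tool_rot: [0.038, 0.934, -0.0, 0.356]
ft_force: [-10.0, 1.2, -3.0]
grip_width: -0.0001
grasp_force: 2.6
```

Run:
```python
from h import *
c,d=shot('side','s4.png');t,_=shot('top','t4.png');print(d['p'])
im=np.zeros((600,800,3),np.uint8)
im[:,:480]=cv2.resize(c[165:255,290:362],(480,600),interpolation=cv2.INTER_CUBIC)
im[:260,490:790]=cv2.resize(t[155:207,325:385],(300,260),interpolation=cv2.INTER_CUBIC)
cv2.imwrite('pics/s4c.png',im[:,:,::-1])
```

```text
[np.float64(0.571412461434142), np.float64(0.016772113809543104), np.float64(0.25991401447614093)]
```

View pics/s4c.png

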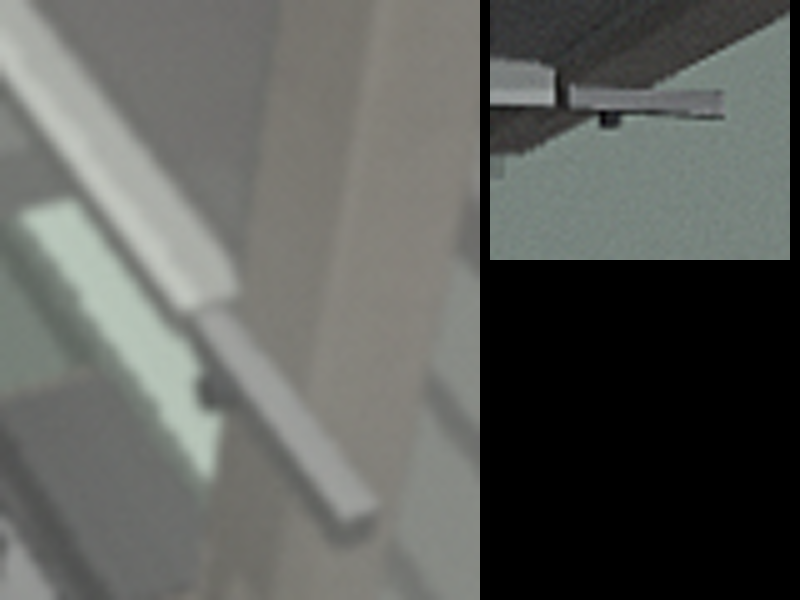

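Run:
```python
from h import *
d=load('s4.png')
cp=lambda P:np.round((np.array(proj(d,P))-[290,165])*600/90).astype(int).tolist()
hx=np.array([np.cos(np.radians(-2.3)),np.sin(np.radians(-2.3)),0]);hy=np.array([-hx[1],hx[0],0])
c=np.array([.556,.0175,0])
for zb in (.29,.30,.31):
  for n,y,D in(('lipmid',-.09,.023),('lip',-.175,.032),('markL',-.183,.012),('markR',-.265,.012),('markR-14',-.265,.014)):
    q=c+hy*y+[0,0,zb]; print(zb,n,'fb',cp(q),'ft',cp(q+[0,0,.014]),'bt',cp(q+[0,0,.014]+hx*D),'bb',cp(q+hx*D))
```

```text
0.29 lipmid fb [52, 187] ft [55, 152] bt [121, 135] bb [118, 170]
0.29 lip fb [178, 361] ft [183, 326] bt [280, 299] bb [274, 334]
0.29 markL fb [191, 379] ft [196, 344] bt [233, 333] bb [227, 369]
0.29 markR fb [334, 579] ft [342, 544] bt [381, 531] bb [373, 567]
0.29 markR-14 fb [334, 579] ft [342, 544] bt [388, 529] bb [380, 565]
0.3 lipmid fb [54, 162] ft [57, 127] bt [124, 110] bb [120, 145]
0.3 lip fb [181, 336] ft [186, 300] bt [284, 273] bb [278, 309]
0.3 markL fb [194, 354] ft [199, 318] bt [237, 308] bb [231, 344]
0.3 markR fb [340, 554] ft [347, 518] bt [387, 506] bb [379, 542]
0.3 markR-14 fb [340, 554] ft [347, 518] bt [393, 503] bb [385, 539]
0.31 lipmid fb [56, 137] ft [59, 101] bt [126, 85] bb [122, 120]
0.31 lip fb [185, 311] ft [189, 274] bt [288, 247] bb [282, 283]
0.31 markL fb [198, 329] ft [203, 292] bt [240, 282] bb [235, 318]
0.31 markR fb [345, 529] ft [353, 492] bt [393, 479] bb [384, 516]
0.31 markR-14 fb [345, 529] ft [353, 492] bt [399, 477] bb [391, 514]
```

The lip and mark top faces now nearly line up at (185,310) and (190,310), with the lip about 4 mm low. I raise it 4 mm and withdraw, then check reach with a quick kinematic fit.

Request:
move_arm([
  [[0,0,0.002,0,0],[0,0,0.004,0,0],[0,0,0.004,0,0]],
])

```text
clock: 20.82
eef_pos: [0.5714, 0.0168, 0.2636]
tool_rot: [0.038, 0.934, -0.0, 0.356]
ft_force: [-8.2, 0.1, -4.3]
grip_width: -0.0002
grasp_force: 2.8
```

```bash
cat > kin.py <<'E'
from h import *
from scipy.optimize import least_squares,fsolve
D=np.array([[.2413,.0039,1.3352,.4994,.2304],[.3551,.9698,2.1457,.5027,.5309],[.2908,.9406,2.1492,.4772,.5526],[.1601,.4697,1.8078,.4783,.4507],[.2703,.5756,2.0107,.4483,.4401],[.1124,.8779,2.1489,.4075,.61],[.024,1.0414,2.1489,.383,.7046],[-.0401,1.2744,2.1489,.3437,.8143],[-.209,-.8778,.18,.4773,.1839],[.156,-.8179,-.1276,.5716,.1062],[-.0867,-.5948,.3372,.5717,.2464]])
def fk(p,q2,q3,q4):
    r0,z0,a,al,b,be,L=p
    return r0+a*np.sin(q2+al)+b*np.cos(q3-q2+be)+L*np.cos(q3-q2-q4), z0+a*np.cos(q2+al)+b*np.sin(q3-q2+be)+L*np.sin(q3-q2-q4)
def f(p):
    r,z=fk(p,*D[:,:3].T);return np.r_[r-D[:,3],z-D[:,4]]
s=least_squares(f,[0,.3,.3,0,.3,0,.3]);p=s.x
def ik(r,z,el=-.843):
    g=lambda q:np.array(fk(p,q[0],q[1],q[1]-q[0]-el))-[r,z]
    q,_,ok,_=fsolve(g,[.1,-.7],full_output=1);return q,q[1]-q[0]-el,ok
E
python3 - <<'E'
from kin import *
print(p,abs(s.fun).max())
for r,z in [(.475,.112),(.541,.037),(.45,.2),(.506,.074),(.54,.09),(.52,.2),(.63,.09),(.63,.06),(.55,.15)]: print(r,z,*ik(r,z))
E
python3 st.py
```

```text
[-0.0008  0.241   0.4933  0.0023  0.3911  0.0204  0.4048] 0.00033756785826521973
0.475 0.112 [-0.0405 -1.0176] -0.13418168203823555 1
0.541 0.037 [ 0.3075 -0.9661] -0.43058287852596777 1
0.45 0.2 [-0.3093 -0.8934] 0.25893336268410194 1
0.506 0.074 [ 0.1388 -1.008 ] -0.3038171165504 1
0.54 0.09 [ 0.1452 -0.9121] -0.21428571047990896 1
0.52 0.2 [-0.1377 -0.779 ] 0.20174703847121256 1
0.63 0.09 [ 0.2842 -0.703 ] -0.14425982432324003 1
0.63 0.06 [ 0.3514 -0.7306] -0.239015664428043 1
0.55 0.15 [ 0.0189 -0.8065] 0.017597772146332735 1
q [ 0.0678 -0.1048 -0.5604  0.3909 -0.0723  0.1211] p [0.5714 0.0168 0.2636] r 0.5716372138137173 F [-8.1666  0.0754 -4.3245] t 20.825 w -0.00021408282993259713 2.7665200121725775
elev -48.3343826523758 az -2.359957067925881 z [ 0.6642 -0.0274 -0.747 ] y [0.0707 0.9972 0.0263] x [-0.7442  0.0703 -0.6643]
```

Request:
move_arm([
  [[0,0,-0.02,0,0],[-0.02,0,-0.04,0,0],[-0.055,-0.01,-0.05,0,0],[-0.09,-0.03,-0.055,-5,100],[-0.115,-0.065,-0.06,-10,100]],
])

```text
clock: 21.45
eef_pos: [0.4597, -0.0483, 0.2088]
tool_rot: [0.12, 0.925, -0.031, 0.36]
ft_force: [-0.7, -0.8, 0.9]
grip_width: 0.0355
grasp_force: 0.0
```

Request:
move_arm([
  [[-0.02,-0.04,0,-5,100],[-0.035,-0.085,-0.01,-10,100],[-0.05,-0.13,-0.02,-15,100],[-0.065,-0.175,-0.03,-20,100],[-0.08,-0.21,-0.03,-25,100]],
])

```text
clock: 22.08
eef_pos: [0.3797, -0.2602, 0.1786]
tool_rot: [0.318, 0.876, -0.109, 0.344]
ft_force: [0.9, -0.3, -0.2]
grip_width: 0.0854
grasp_force: 0.0
```

Request:
move_arm([
  [[0,-0.015,-0.02,0,100],[0,-0.025,-0.045,0,100],[0,-0.03,-0.06,0,100],[0,-0.03,-0.06,0,100]],
])

```text
clock: 22.58
eef_pos: [0.3801, -0.2886, 0.1173]
tool_rot: [0.317, 0.878, -0.108, 0.343]
ft_force: [1.0, 0.3, 1.0]
grip_width: 0.0854
grasp_force: 0.0
```

```bash
python3 st.py
python3 - <<'E'
from h import *
w,e=shot('wrist','w5.png')
c,d=shot('side','s5.png')
hd=np.array([.793,-.609,0])
im=w[:,:,::-1].copy()
for z in(0,.09):
  for a in np.linspace(0,2*np.pi,60):
    u,v=proj(e,[.417+.028*np.cos(a),-.32+.028*np.sin(a),z]); cv2.circle(im,(int(u),int(v)),0,(0,0,255),-1)
im=im[::-1,::-1]
s=c[60:384,200:420,::-1]
o=np.zeros((500,800,3),np.uint8);o[:384,:512]=im;o[:420,515:800]=cv2.resize(s,(285,420))
cv2.imwrite('pics/w5b.png',o)
E
```

```text
q [-0.6469 -0.0525 -1.0121 -0.125  -0.0039  0.045 ] p [ 0.3801 -0.2886  0.1173] r 0.4772146879853039 F [0.9798 0.2503 0.9523] t 22.575 w 0.08537447926737218 0.0
elev -47.82062445840915 az -37.39758682597938 z [ 0.5334 -0.4078 -0.741 ] y [0.6308 0.7755 0.0273] x [-0.5635  0.482  -0.6709]
```

View pics/w5b.png

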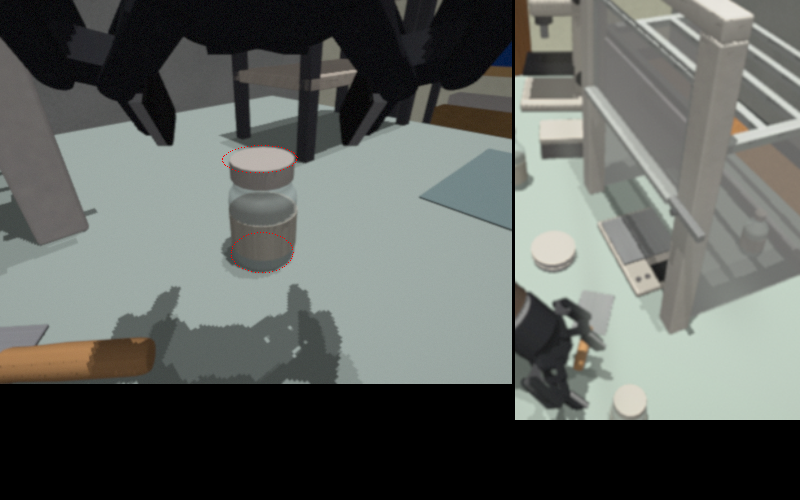

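The wrist view, rotated upright, shows the jar cap at (262,160) and base at (262,252). The projected circles match, and the jar lies centred between the pads. I go in along the tool axis and close.

Request:
move_arm([
  [[0.01,-0.008,-0.015,0,100],[0.02,-0.016,-0.035,0,100],[0.032,-0.026,-0.055,0,100],[0.043,-0.036,-0.071,0,100],[0.05,-0.042,-0.08,0,100]],
])

```text
clock: 23.3
eef_pos: [0.432, -0.3308, 0.0383]
tool_rot: [0.316, 0.877, -0.108, 0.345]
ft_force: [0.4, 0.3, 0.2]
grip_width: 0.0854
grasp_force: 0.0
```

Request:
move_arm([
  [[0,0,0,0,0],[0,0,0,0,0],[0,0,0,0,0],[0,0,0,0,0],[0,0,0,0,0]],
])

```text
clock: 23.92
eef_pos: [0.4311, -0.3306, 0.039]
tool_rot: [0.316, 0.877, -0.109, 0.345]
ft_force: [-1.5, 0.3, 7.0]
grip_width: 0.0539
grasp_force: 63.9
```

```bash
python3 st.py
```

```text
q [-0.6559  0.3093 -0.9705 -0.4492  0.0029  0.0373] p [ 0.4311 -0.3306  0.039 ] r 0.5432408391413733 F [-1.5462  0.265   6.988 ] t 23.925 w 0.05394574601649377 63.94918532925658
elev -47.591507157897695 az -37.331532451560214 z [ 0.5363 -0.409  -0.7384] y [0.6297 0.7764 0.0273] x [-0.5621  0.4796 -0.6739]
```

Request:
move_arm([
  [[0,0,0.008,0,0],[0,0,0.02,0,0],[-0.005,0.004,0.035,0,0],[-0.01,0.008,0.052,0,0],[-0.015,0.012,0.068,0,0]],
])

```text
clock: 24.55
eef_pos: [0.4136, -0.3165, 0.1045]
tool_rot: [0.317, 0.878, -0.107, 0.342]
ft_force: [0.5, 1.3, -2.0]
grip_width: 0.0541
grasp_force: 63.9
```

Request:
move_arm([
  [[0.005,0.025,0.005,3,0],[0.015,0.06,0.005,6.5,0],[0.025,0.1,0.005,10,0],[0.035,0.14,0.005,13.5,0],[0.045,0.18,0.005,17,0]],
])

```text
clock: 25.18
eef_pos: [0.4585, -0.1361, 0.1091]
tool_rot: [0.182, 0.916, -0.056, 0.354]
ft_force: [0.4, 0.3, -3.0]
grip_width: 0.0542
grasp_force: 63.9
```

Request:
move_arm([
  [[0.01,0.04,0,4,0],[0.02,0.08,0,8,0],[0.025,0.115,0,12,0],[0.03,0.14,0,15.5,0],[0.03,0.158,0,18,0]],
])

```text
clock: 25.8
eef_pos: [0.4889, 0.0212, 0.1094]
tool_rot: [0.037, 0.933, 0.0, 0.359]
ft_force: [-0.4, 0.8, -2.4]
grip_width: 0.0541
grasp_force: 63.9
```

```bash
python3 st.py
```

```text
q [ 0.1007 -0.0013 -0.9947 -0.1515 -0.0926  0.1438] p [0.4889 0.0212 0.1094] r 0.48940209589336764 F [-0.434   0.7903 -2.3867] t 25.8 w 0.05410223526672938 63.91001486044843
elev -47.96299825880244 az -2.168881172874775 z [ 0.6691 -0.0253 -0.7427] y [0.0679 0.9973 0.0272] x [-0.74    0.0686 -0.6691]
```

Request:
move_arm([
  [[0.015,0,-0.005,0,0],[0.04,0,-0.01,0,0],[0.07,0,-0.015,0,0],[0.1,0,-0.02,0,0],[0.125,0,-0.023,0,0]],
])

```text
clock: 26.42
eef_pos: [0.615, 0.0199, 0.0861]
tool_rot: [0.038, 0.933, -0.0, 0.359]
ft_force: [-0.6, 0.3, -2.5]
grip_width: 0.054
grasp_force: 63.9
```

Request:
move_arm([
  [[0.012,0,-0.003,0,0],[0.018,0,-0.005,0,0],[0.018,0,-0.005,0,0]],
])

```text
clock: 26.8
eef_pos: [0.6323, 0.02, 0.0816]
tool_rot: [0.038, 0.933, -0.0, 0.359]
ft_force: [-1.1, 0.2, -1.6]
grip_width: 0.0545
grasp_force: 63.9
```

```bash
python3 st.py
python3 - <<'E'
from h import *
w,e=shot('wrist','w6.png');c,d=shot('side','s6.png')
p=np.array(e['p']);hd=np.array([1,-.038,0]);jc=p-.0177*hd;jb=p[2]-.039
def ov(im,d,u0,v0,k):
    im=cv2.resize(im,None,fx=k,fy=k,interpolation=cv2.INTER_CUBIC)
    def dot(P,col):
        u,v=proj(d,P);cv2.circle(im,(int((u-u0)*k),int((v-v0)*k)),1,col,-1)
    for s in np.linspace(-1,1,12):
        for a,b in((s,-1),(s,1),(-1,s),(1,s)):
            y=-.03;dot([.614+.063*a-.063*b*-.035,.0215+.063*b+.063*a*-.035,.024],(0,0,255))
    for a in np.linspace(0,6.28,30): dot([jc[0]+.028*np.cos(a),jc[1]+.028*np.sin(a),jb],(0,255,0))
    return im
S_=ov(c[140:310,230:355,::-1].copy(),d,230,140,3.2)
W=ov(w[:,:,::-1].copy(),e,0,0,.78)[::-1,::-1]
print(S_.shape,W.shape)
o=np.zeros((600,800,3),np.uint8);o[:S_.shape[0],:S_.shape[1]]=S_;o[:W.shape[0],400:400+W.shape[1]]=W[:,:400]
cv2.imwrite('pics/v6.png',o)
E
```

```text
q [ 0.0658  0.3077 -0.7091 -0.1779 -0.0713  0.1197] p [0.6323 0.02   0.0816] r 0.6326067849907877 F [-1.114   0.2055 -1.6317] t 26.8 w 0.054456199666726886 63.88659955293406
elev -47.90597632626064 az -2.3295199561076787 z [ 0.6698 -0.0272 -0.742 ] y [0.0707 0.9971 0.0272] x [-0.7392  0.0707 -0.6698]
(544, 400, 3) (300, 399, 3)
```

View pics/v6.png

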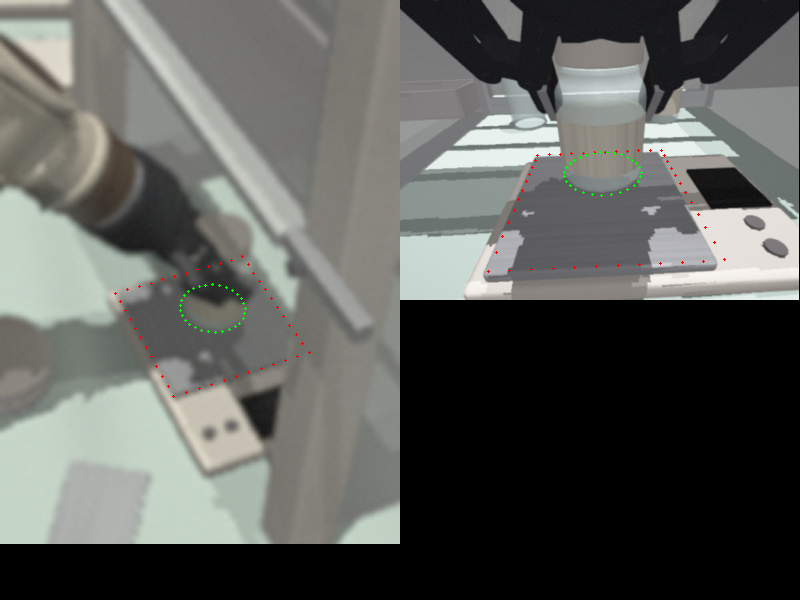

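The side and wrist overlays both put the held jar (base ellipse near (213,308) and (603,172)) over the middle of the pan. In the side view the lip and mark are collinear at (300,235). I lower gently.

Request:
move_arm([
  [[0,0.002,-0.005,0,0],[0,0.002,-0.01,0,0],[0,0.002,-0.014,0,0],[0,0.002,-0.016,0,0],[0,0.002,-0.017,0,0]],
])

```text
clock: 27.52
eef_pos: [0.6332, 0.0221, 0.065]
tool_rot: [0.038, 0.932, 0.0, 0.36]
ft_force: [0.3, 0.2, -3.2]
grip_width: 0.0541
grasp_force: 63.9
```

```bash
python3 st.py|head -1
```

```text
q [ 0.0705  0.3466 -0.7228 -0.2317 -0.0745  0.1232] p [0.6332 0.0221 0.065 ] r 0.6335433414612323 F [ 0.3234  0.1661 -3.1963] t 27.525 w 0.05405521435605787 63.91781587153673
```

Request:
move_arm([
  [[0,0,-0.001,0,0],[0,0,-0.001,0,0]],
])

```text
clock: 27.78
eef_pos: [0.6333, 0.0221, 0.0643]
tool_rot: [0.038, 0.932, 0.0, 0.36]
ft_force: [0.6, -0.2, -2.1]
grip_width: 0.0537
grasp_force: 63.9
```

Request:
move_arm([
  [[0,0,-0.001,0,0],[0,0,-0.001,0,0]],
])

```text
clock: 28.02
eef_pos: [0.6332, 0.0221, 0.0633]
tool_rot: [0.038, 0.932, 0.0, 0.36]
ft_force: [0.1, 0.1, -2.8]
grip_width: 0.0542
grasp_force: 63.9
```

Request:
move_arm([
  [[0,0,-0.001,0,0],[0,0,-0.001,0,0]],
])

```text
clock: 28.28
eef_pos: [0.6339, 0.0221, 0.063]
tool_rot: [0.038, 0.932, 0.0, 0.361]
ft_force: [-0.2, -0.4, -0.3]
grip_width: 0.054
grasp_force: 64.2
```

Request:
move_arm([
  [[0,0,-0.001,0,0],[0,0,-0.001,0,0]],
])

```text
clock: 28.52
eef_pos: [0.6343, 0.0221, 0.0631]
tool_rot: [0.038, 0.932, 0.0, 0.362]
ft_force: [-4.7, -0.0, 7.5]
grip_width: 0.0541
grasp_force: 64.8
```

Request:
move_arm([
  [[0,0,0.001,0,0],[0,0,0.001,0,70],[0,0,0.001,0,85],[0,0,0.001,0,100],[0,0,0.001,0,100]],
])

```text
clock: 29.15
eef_pos: [0.6332, 0.0221, 0.0622]
tool_rot: [0.038, 0.932, 0.0, 0.36]
ft_force: [0.1, -0.1, 0.1]
grip_width: 0.0856
grasp_force: 0.0
```

Request:
move_arm([
  [[-0.01,0,0.01,0,100],[-0.025,0.001,0.025,0,100],[-0.045,0.002,0.045,0,100],[-0.07,0.003,0.06,0,100],[-0.1,0.004,0.075,0,100]],
])

```text
clock: 29.78
eef_pos: [0.5322, 0.0261, 0.1384]
tool_rot: [0.038, 0.932, 0.0, 0.36]
ft_force: [0.1, 1.2, -0.2]
grip_width: 0.0855
grasp_force: 0.0
```

Request:
move_arm([
  [[-0.025,0,0.01,0,100],[-0.05,0,0.02,0,100],[-0.075,0,0.03,0,100],[-0.1,0,0.04,0,100],[-0.11,0,0.05,0,100]],
])

```text
clock: 30.4
eef_pos: [0.4209, 0.0259, 0.1871]
tool_rot: [0.038, 0.932, 0.0, 0.36]
ft_force: [0.3, 0.1, -0.4]
grip_width: 0.0853
grasp_force: 0.0
```

```bash
python3 st.py|head -1
python3 - <<'E'
from h import *
w,e=shot('wrist','w7.png');c,d=shot('side','s7.png')
# green-free numeric check: lip/mark unchanged vs s6 crop, jar cap (bright blob) position
a=cv2.imread('pics/s6.png').astype(int)[195:245,300:355];b=cv2.imread('pics/s7.png').astype(int)[195:245,300:355]
print('lip/mark diff',abs(a-b).mean(), abs(a-b).max())
# jar in wrist view: compare against template of jar cap predicted
im=cv2.imread('pics/w7.png')
print('pred cap',proj(e,[.616,.021,.114]),'base',proj(e,[.616,.021,.024]))
u,v=map(int,proj(e,[.616,.021,.10]))
g=cv2.cvtColor(im,cv2.COLOR_BGR2GRAY)
for dv in range(-40,41,10): print(v+dv, g[v+dv,u-60:u+61:5].tolist())
E
```

```text
q [ 0.1558 -0.3632 -0.962   0.2455 -0.1311  0.1868] p [0.4209 0.0259 0.1871] r 0.42172362872301344 F [ 0.2654  0.1368 -0.3587] t 30.4 w 0.0852670751167211 0.0
lip/mark diff 5.048242424242424 114
pred cap (np.float64(259.41194300456925), np.float64(234.26158431049015)) base (np.float64(257.117772164631), np.float64(174.29720848367913))
183 [21, 23, 124, 126, 102, 96, 97, 97, 96, 98, 121, 126, 128, 122, 110, 104, 94, 96, 95, 94, 92, 123, 112, 115, 113]
193 [185, 191, 193, 196, 197, 103, 105, 111, 98, 101, 102, 127, 122, 124, 109, 104, 116, 187, 192, 191, 197, 199, 201, 200, 201]
203 [93, 98, 103, 110, 115, 119, 121, 140, 120, 115, 124, 133, 135, 135, 126, 116, 107, 196, 199, 198, 197, 200, 200, 201, 201]
213 [201, 199, 198, 197, 200, 199, 199, 200, 185, 187, 178, 167, 163, 163, 157, 154, 147, 141, 129, 119, 124, 127, 162, 168, 157]
223 [121, 125, 123, 107, 100, 193, 199, 198, 198, 95, 98, 102, 103, 106, 102, 100, 131, 201, 201, 199, 178, 133, 142, 141, 138]
233 [108, 123, 112, 103, 96, 104, 104, 104, 104, 102, 102, 99, 97, 95, 99, 95, 96, 104, 105, 104, 101, 117, 125, 129, 127]
243 [119, 117, 115, 110, 115, 187, 178, 171, 163, 159, 151, 142, 138, 134, 125, 119, 115, 115, 112, 112, 110, 115, 123, 128, 126]
253 [162, 162, 159, 148, 117, 108, 106, 108, 109, 106, 108, 108, 109, 108, 104, 103, 105, 107, 109, 108, 109, 125, 124, 127, 127]
263 [106, 122, 116, 106, 108, 108, 106, 107, 109, 108, 106, 105, 107, 106, 109, 104, 104, 107, 111, 107, 108, 107, 110, 109, 107]
```

Run:
```python
from h import *
d=load('s7.png')
a=cv2.imread('pics/s5.png').astype(int);b=cv2.imread('pics/s7.png').astype(int)
def sil(x,y,tilt=0):
    P=[proj(d,[x+.028*np.cos(t)+tilt*z,y+.028*np.sin(t),.024+z]) for z in(0,.06) for t in np.linspace(0,6.28,40)]
    P+=[proj(d,[x+.024*np.cos(t)+tilt*z,y+.024*np.sin(t),.024+z]) for z in(.07,.09) for t in np.linspace(0,6.28,40)]
    m=np.zeros(a.shape[:2],np.uint8);cv2.fillConvexPoly(m,cv2.convexHull(np.round(P).astype(np.int32)),1);return m
D=cv2.GaussianBlur(abs(a-b).max(2).astype(np.float32),(3,3),0)
m0=sil(.6155,.021);ys,xs=np.where(m0);print('pred bbox',xs.min(),xs.max(),ys.min(),ys.max())
y0,y1,x0,x1=ys.min()-10,ys.max()+12,xs.min()-14,xs.max()+14
for v in range(y0,y1,3): print(v,''.join('#' if D[v,u]>18 and m0[v,u] else '+' if D[v,u]>18 else 'o' if m0[v,u] else '.' for u in range(x0,x1)))
# lip/mark region unchanged since s4+4mm (same pose before/after)
A=cv2.imread('pics/s5.png').astype(int)[190:245,312:350];B=b[190:245,312:350];print('lip s5 vs s7',abs(A-B).mean(),abs(A-B).max())
```

```text
pred bbox 286 308 211 248
201 ..................................................
204 ..................................................
207 ..................................................
210 ..................................................
213 ...................ooo#ooo####ooo#+...............
216 .................oo#oooo#oo######o##..............
219 ................oo####oooo#ooo####oo..............
222 ...............oooo####oooooooooooooo.............
225 ...............o#####ooooooooooooo##o.............
228 ...............#####################o.............
231 ...............o##################ooo.............
234 ..............oo##############oooooo..............
237 ..............oo########oooooooooooo..............
240 ..............o############ooooooooo..............
243 ...............oo##ooo######ooooooo...............
246 ..................ooooooo###ooooo.................
249 ..................................................
252 ..................................................
255 ..................................................
258 ..................................................
lip s5 vs s7 0.8338118022328549 5
```

The jar's outline in the image matches an upright jar in the middle of the pan, and the sash has not moved. I'm handing the job in.

```bash
python3 -c "
from workcell import job
print(job.job_done())"
```

```text
the job is handed in; nothing more can be done
None
```

I raised the sash until its lip was level with the mark plate (to within a few mm in the side camera image) and stood the jar upright in the middle of the pan. I then handed the job in at about 30 s, with the arm clear; no verdict came back.

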